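# Set the specimen mixer's dial and start it

### The arm

A 6-joint arm with a two-finger parallel gripper is mounted at the origin on the work surface; the furniture and walls round the work are solid. World frame = base frame: x ahead of the robot, y to its left, z up, the work surface at z = 0. Lengths are in m, angles in rad, forces in N, time in s.
With the tool pointing down it reaches from about 0.4 to 0.925 m from the base axis. Payload 12.5 kg.
Tool frame: the origin (TCP) lies midway between the tips of the shut fingers; the grasp point (between the pads) lies arm.grip_depth behind it (arm.grip_depth is the distance from the TCP to the grasp point, in m); z points along the fingers, y is the direction in which the jaws open and shut (so a half turn about z gives the same grasp; the last joint's range is limited). The gripper opens to 95 mm and grips with 3 to 60 N. Pads are 20 mm wide; open, the fingers measure 119 mm over their backs; the gripper's body (75 mm by 180 mm) begins 59 mm behind the grasp point.
Start: joints at [-1.435, 0.491, 1.559, -0, 1.092, -0.106], TCP at [0.15, -0.607, 0.193] pointing down, gripper open.
Joint ranges: [-3.1, 3.1], [-0.84, 2.19], [0.05, 2.79], [-1.13, 4.28], [0.06, 2.93], [-2.69, 2.69]. Speed limits (rad/s): [2.22, 2.22, 2.79, 3.14, 3.14, 3.14].

### API

Orientations are given as a unit quaternion [x, y, z, w].
In Python, from workcell import arm, solve_ik, cams, job gives the robot as it stands. Calls block until the motion is done:
- arm.move_pose(position, orientation): joint-space move of the TCP to a pose.
- arm.move_l(position, max_speed=0.15, attitude=None): straight line of the TCP; attitude=None keeps the orientation; max_speed is the mean speed in m/s.
- arm.goto_joints(angles): joint-space move.
- arm.gripper_to(opening, strength=None): finger opening in m; strength is the grip in N (None keeps the last); returns when the fingers have stopped.
- arm.sleep(seconds).
- solve_ik(position, orientation): joint angles nearest the present ones, or None.
- cams.snapshot(name): name is "scene" or "top"; returns a dict with "img" (480x640x3 uint8, blue, green, red), "mtx" (3x3 intrinsics, pixels), "cam_to_world" (4x4, takes a point from camera to world coordinates). Camera axes: x right, y down, z forward; pixel columns grow to the right and rows downward; lengths in m; the calibration is good to about 2 mm. A picture is of the moment at which its call begins. There is no depth.
A pose or a line that the arm cannot do raises arm.PlanningError and nothing moves.
- job.close_job(): hands the job in, once; it reports no verdict.
Readings, each from a call of its own:
- arm.get_time(): time.
- arm.get_q(): joint angles.
- arm.get_joint_vel(): joint speeds.
- arm.get_tau(): joint torques, N m.
- arm.get_eef_pos(): TCP position.
- arm.get_ee_rot(): TCP orientation.
- arm.get_force(): force on the tool from outside, world axes, zero at the start.
- arm.get_ft_torque(): the same for the moment, N m.
- arm.get_opening(): finger opening in m.
Only numpy, scipy, OpenCV 4.12 (cv2) and the standard library are available. Lean on these libraries where they do the work, as an engineer would, in place of code of your own. Each camera call takes 0.05 s, during which the arm holds its last target.

### The job

Set the specimen mixer for this batch: with a fingertip push the grey lug on the black dial round until the dial's yellow index mark lines up with the red line on the white scale, and let go of it. Then press the green start button right down and let it come back up. Only push and press, do not pinch the lug, and leave the cup on the mixer and the things round it where they are.

Things in the scene. Friction and masses are not known exactly. Their poses are not given: they have to be found in the camera images.
- mixer: Low white box with a grey top, 170 x 370 x 45 mm, fixed to the table; top panel at z = 0.045. Origin on the table under the dial's axis; its x axis points away from the robot, its y axis to the cup platform (the box runs from y = -0.170 to +0.200). The dial's axis is at (0, 0), the cup platform at (0, 0.145), the start button at (0, -0.125) in this frame.
- dial_axis (a point): Point on the dial's vertical axis at the height of the dial's flat top face (57 mm above the table). The dial is a black knurled disc of 110 mm diameter.
- dial (a joint): Dial angle, rad: 0 when the index mark points along the mixer's x axis, growing anticlockwise seen from above, end stops at -2.6 and 2.6. It starts on the anticlockwise side of the red line (between 1.1 and 2.2), so it is to be turned clockwise (falling values). Friction about 0.05 N m: about 1.5 N on the lug moves it, and it stays where it is left.
- index_mark (a point): Outer end of the dial's yellow index mark (6 mm wide), 57 mm from the axis. The yellow line also runs along the top of the lug.
- lug_mid (a point): Top centre of the grey lug, a bar on the dial in line with the index mark: 30 mm long radially (20 to 50 mm from the axis), 14 mm thick, from the dial face up 23 mm (top 80 mm above the table). This point is 35 mm from the axis. Its halves, 7 mm thick each, are called dial_c1 (anticlockwise side) and dial_c2 (clockwise side). Push its flat side at that radius.
- red_line (a point): Inner end of the red line on the white scale, 57 mm from the dial's axis at 48 mm above the table; the line is 7 mm wide and runs 26 mm outward. The scale is a fixed flat white disc, 156 mm diameter, 3 mm high, with black lines every 15 degrees; where it has been set differs from run to run.
- start_button_top (a point): Centre of the top of the round green push button (30 mm diameter), 125 mm from the dial's axis, in a black housing.
- start_button (a joint): Start button travel, m: 0 up, 0.006 fully down; 5 N presses it fully down and a spring brings it back.
- mixer_cup_mid (a point): Centre of the closed specimen cup with a yellow lid, 68 mm diameter, 62 mm high, standing loose on the mixer's platform in a low black rim (its top 111 mm above the table). Leave it alone.
- stamp: Dark hand stamp, 40 x 67 x 78 mm, standing in front of the mixer on the cup side. Origin under its centre. Leave it alone.
- loose_lid: Loose yellow cup lid, 68 mm diameter, 17 mm high, in front of the mixer. Origin under its centre. Leave it alone.
- timer: Grey bench timer, 66 x 66 x 18 mm, to the left. Origin under its centre. Leave it alone.
- marker: White marker pen with a black cap, 152 mm long, 16 mm thick, to the right. Origin under its centre. Leave it alone.
- open_cup: Clear open specimen cup, 63 mm diameter, 57 mm high, to the right. Origin under its centre. Leave it alone.
There are look-alikes about, which are no part of the job. Leave any blue, pink or turquoise look-alike of the part that bears mixer_cup_mid alone.

How it is judged:
By the outcome, as a careful person would: the job done as asked, in the order asked, and still so for the second after the job is handed in, with the robot touching nothing.
It also fails if it takes over 48 s, if anything falls off the work surface, if the arm or the gripper's body presses on something with over 40 N, if the wrist force passes 120 N, or if a joint passes its speed limit or range.

## Working session

There is one attempt and no reset: what is moved stays moved. The work goes in short steps, each a Python script; the robot and the scene stay as the last script left them, time stands still between calls to the robot, and variables do not carry over. Pictures are saved under pics/ and viewed, and the job is handed in when it is done.

```bash
mkdir -p pics; ls; python3 - <<'E'
from workcell import arm,cams
import cv2
for n in("scene","top"):
    s=cams.snapshot(n);cv2.imwrite(f"pics/a_{n}.png",s["img"]);print(s["mtx"].tolist(),s["cam_to_world"].round(4).tolist())
print(arm.get_time(),arm.grip_depth,arm.get_ee_rot(),arm.get_opening())
E
```

```text
pics
[[587.895625917172, 0.0, 308.33360251526375], [0.0, 587.895625917172, 250.62750316577157], [0.0, 0.0, 1.0]] [[0.5759, -0.4167, 0.7033, -0.5977], [-0.8172, -0.2705, 0.5089, -0.7626], [-0.0218, -0.8678, -0.4964, 0.8374], [0.0, 0.0, 0.0, 1.0]]
[[467.5579777881997, 0.0, 318.08644842749044], [0.0, 467.5579777881997, 235.65984756496653], [0.0, 0.0, 1.0]] [[0.0045, -0.9746, 0.224, 0.2298], [-1.0, -0.0054, -0.0035, -0.0084], [0.0046, -0.224, -0.9746, 1.113], [0.0, 0.0, 0.0, 1.0]]
0.1 0.0188 [ 9.92700230e-01  1.20606873e-01 -2.05797715e-05 -4.85840553e-04] 0.09486077970996448
```

View pics/a_scene.png

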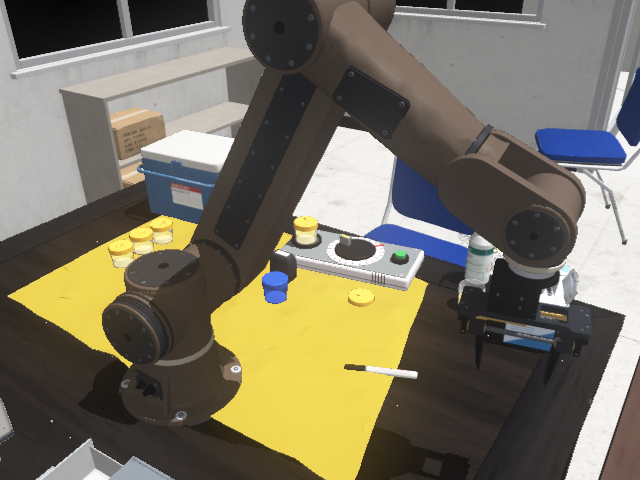

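View pics/a_top.png

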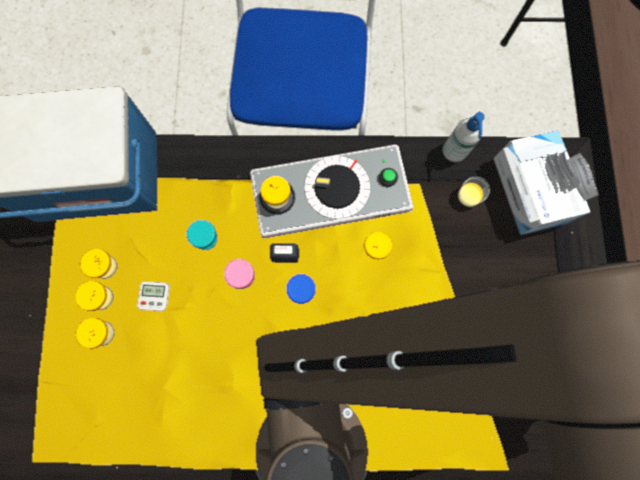

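The top view shows the dial at about (337,188), the lug and yellow mark at (322,182), the red line at (353,163) and the button at (389,177). Next I'll measure these.

```bash
cat > h.py <<'E'
import numpy as np, cv2
from workcell import arm,cams,solve_ik,job
def ray(s,uv,z):
    M=np.array(s["cam_to_world"]);d=M[:3,:3]@np.linalg.solve(s["mtx"],[uv[0],uv[1],1]);o=M[:3,3]
    return o+d*(z-o[2])/d[2]
def proj(s,p):
    M=np.linalg.inv(s["cam_to_world"]);c=s["mtx"]@(M[:3,:3]@np.array(p)+M[:3,3]);return c[:2]/c[2]
def hsv(s): return cv2.cvtColor(s["img"],cv2.COLOR_BGR2HSV)
def comps(m,off=(0,0),mina=4):
    n,l,st,c=cv2.connectedComponentsWithStats(m.astype(np.uint8))
    return [(st[i][4],c[i]+off,np.argwhere(l==i)[:,::-1]+off) for i in range(1,n) if st[i][4]>=mina]
E
python3 - <<'E'
from h import *
s=cams.snapshot("top");im=s["img"]
x0,y0,x1,y1=240,135,425,245
c=im[y0:y1,x0:x1];cv2.imwrite("pics/b.png",cv2.resize(c,None,fx=4.3,fy=4.3,interpolation=cv2.INTER_CUBIC))
H=hsv(s)[y0:y1,x0:x1];o=(x0,y0)
h,S,V=H[...,0],H[...,1],H[...,2]
for nm,m,z in(("red",((h<8)|(h>172))&(S>110)&(V>90),.048),("green",(h>45)&(h<80)&(S>120)&(V>70),.058),("yel",(h>18)&(h<35)&(S>90)&(V>90),.08),("black",(V<50),.057)):
    for a,ct,p in comps(m,o,6): print(nm,a,ct.round(1),p.min(0),p.max(0),ray(s,ct,z).round(4))
m=((S<40)&(V>170))
for a,ct,p in comps(m,o,150): print("white",a,ct.round(1),p.min(0),p.max(0),[ray(s,q,.048).round(4).tolist() for q in (p.min(0),p.max(0))], cv2.fitEllipse(cv2.convexHull(p.astype(np.float32))))
E
```

```text
red 20 [353.2 163.8] [350 160] [356 168] [ 0.6538 -0.0963  0.048 ]
green 141 [388.6 175. ] [382 169] [395 181] [ 0.6217 -0.1799  0.058 ]
yel 732 [275.1 190.4] [260 176] [290 205] [0.5742 0.0881 0.08  ]
yel 46 [322.5 180. ] [316 178] [329 182] [ 0.6004 -0.0217  0.08  ]
yel 4945 [340.4 225.6] [240 179] [424 244] [ 0.491  -0.0628  0.08  ]
black 4035 [324.6 151.1] [240 136] [424 187] [ 0.6824 -0.027   0.057 ]
black 14 [327.8 172.6] [325 168] [330 176] [ 0.6272 -0.0346  0.057 ]
black 6 [332.7 168.7] [332 167] [334 170] [ 0.6374 -0.0463  0.057 ]
black 8 [341.5 167.5] [339 167] [344 168] [ 0.6405 -0.0675  0.057 ]
black 17 [322.9 172.5] [319 169] [326 176] [ 0.6276 -0.023   0.057 ]
black 45 [382.6 181. ] [379 174] [390 186] [ 0.607  -0.1651  0.057 ]
black 137 [327.4 197.1] [315 186] [354 207] [ 0.566  -0.0338  0.057 ]
black 79 [268.  207.8] [260 197] [279 213] [0.539  0.1059 0.057 ]
white 5612 [346.3 189.4] [251 145] [412 235] [[0.701, 0.1529, 0.048], [0.4773, -0.2319, 0.048]] ((328.77642822265625, 190.41392517089844), (83.83782958984375, 212.02169799804688), 79.8356704711914)
```

View pics/b.png

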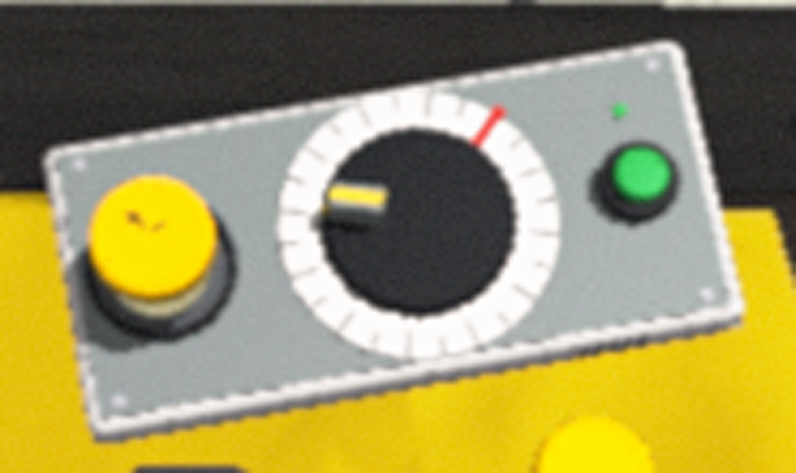

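```bash
cat >> h.py <<'E'
from scipy.ndimage import map_coordinates
from scipy.optimize import least_squares
def samp(s,P):
    uv=np.array([proj(s,p) for p in P]);im=s["img"].astype(float)
    return np.stack([map_coordinates(im[...,k],[uv[:,1],uv[:,0]],order=1) for k in range(3)],-1)
def scale_fit(s,c0,R0=.078,z=.048,lo=.066,hi=.088):
    c=np.array(c0,float)
    for _ in range(3):
        pts=[]
        rs=np.arange(lo,hi,.0005)
        for a in np.radians(np.arange(0,360,3)):
            d=np.array([np.cos(a),np.sin(a)]);v=samp(s,[[*(c+r*d),z] for r in rs]).min(1)
            g=np.gradient(cv2.GaussianBlur(v.reshape(-1,1),(1,9),0).ravel());i=g.argmin()
            if g[i]<-3 and 2<i<len(rs)-3: pts.append(c+rs[i]*d)
        pts=np.array(pts)
        f=least_squares(lambda q:np.hypot(*(pts-q[:2]).T)-q[2],[*c,R0],loss="soft_l1",f_scale=.001)
        c=f.x[:2]
    return f.x,np.sqrt(np.median(f.fun**2)),len(pts)
def angle_of(s,pix,z,c):
    w=np.array([ray(s,p,z)[:2] for p in pix]);m=w.mean(0)
    return m,np.arctan2(*(m-c)[::-1]),np.hypot(*(m-c))
def masks(s,box=(240,135,425,245)):
    x0,y0,x1,y1=box;H=hsv(s)[y0:y1,x0:x1].astype(int);h,S,V=H[...,0],H[...,1],H[...,2];o=(x0,y0)
    return comps(((h<8)|(h>172))&(S>90)&(V>90),o),comps((h>18)&(h<35)&(S>70)&(V>80),o),comps((h>45)&(h<80)&(S>120)&(V>70),o)
E
python3 - <<'E'
from h import *
s=cams.snapshot("top")
c=ray(s,(338,188),.048)[:2]
f,e,n=scale_fit(s,c);print("scale",f,e,n);c=f[:2]
co=[ray(s,(240+x/4.3-.4,135+y/4.3-.4),.045)[:2] for x,y in((45,152),(680,42),(742,318),(97,435))]
co=np.array(co);print("corners",co.round(4),[np.linalg.norm(co[i]-co[i-1]).round(4) for i in range(4)])
yd=((co[0]-co[1])+(co[3]-co[2]));yd/=np.hypot(*yd);xd=np.array([yd[1],-yd[0]])
print("y axis",yd,"xd",xd,"axis from corners",co.mean(0)-.015*yd)
r,y,g=masks(s)
for a,ct,p in r: print("red",a,angle_of(s,p,.048,c),ct)
for a,ct,p in y:
  if a<100: print("lug",a,angle_of(s,p,.08,c),ct)
for a,ct,p in g:
  print("green",a,[ray(s,ct,z).round(4).tolist() for z in(.055,.06,.065)])
print("btn expected",c-.125*yd, "cup exp",c+.145*yd)
s2=cams.snapshot("scene");im=s2["img"]
cv2.imwrite("pics/c.png",cv2.resize(im[205:300,260:440],None,fx=4.3,fy=4.3,interpolation=cv2.INTER_CUBIC))
H=hsv(s2)[205:300,260:440].astype(int)
for a,ct,p in comps((H[...,0]>45)&(H[...,0]<80)&(H[...,1]>120)&(H[...,2]>70),(260,205)): print("g2",a,ct,[ray(s2,ct,z).round(4).tolist() for z in(.055,.06,.065)])
E
```

```text
scale [ 0.59676095 -0.05684728  0.07880349] 0.0003320233129116973 119
corners [[ 0.6375  0.1532]
 [ 0.7064 -0.2067]
 [ 0.5426 -0.2355]
 [ 0.4743  0.1188]] [np.float64(0.1668), np.float64(0.3665), np.float64(0.1663), np.float64(0.3609)]
y axis [-0.18863653  0.98204697] xd [0.98204697 0.18863653] axis from corners [ 0.59301131 -0.05728117]
red 24 (array([ 0.65341893, -0.09595547]), np.float64(-0.6041525476512973), np.float64(0.06884458006892674)) [353.         163.91666667]
lug 54 (array([ 0.60026984, -0.02206063]), np.float64(1.470267447728052), np.float64(0.03496316853379774)) [322.64814815 180.03703704]
green 4 [[0.6599, -0.1691, 0.055], [0.6578, -0.1683, 0.06], [0.6558, -0.1676, 0.065]]
green 142 [[0.6228, -0.1803, 0.055], [0.6209, -0.1795, 0.06], [0.619, -0.1787, 0.065]]
btn expected [ 0.62034052 -0.17960315] cup exp [0.56940866 0.08554953]
g2 44 [400.5        253.56818182] [[0.6307, -0.1737, 0.055], [0.6229, -0.1775, 0.06], [0.615, -0.1813, 0.065]]
```

View pics/c.png

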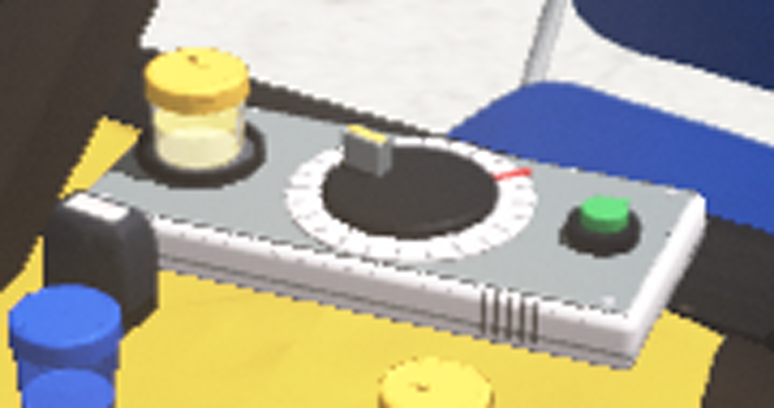

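```bash
cat >> h.py <<'E'
C=np.array([.59676,-.05685]);RED=-.6042
def quat(ydir):  # tool down, tool y along world angle ydir
    a=(ydir+np.pi/2)/2
    return np.array([np.cos(a),np.sin(a),0,0])
def pos(phi,off,z,r=.035):
    u=np.array([np.cos(phi),np.sin(phi)]);t=np.array([-u[1],u[0]])
    return [*(C+r*u+off*t),z]
E
python3 - <<'E'
from h import *
arm.gripper_to(0.0)
arm.move_l([.15,-.607,.33],max_speed=.3)
phi=1.470
print(quat(-1.435+.106),arm.get_ee_rot(),arm.get_time())
print(solve_ik(pos(phi,.032,.2),quat(phi)),solve_ik(pos(RED,.03,.07),quat(RED)))
arm.move_pose(pos(phi,.032,.3),quat(phi))
arm.move_l(pos(phi,.032,.12),max_speed=.2)
print(arm.get_time(),arm.get_q(),arm.get_force(),arm.get_eef_pos(),arm.get_opening())
s=cams.snapshot("scene");cv2.imwrite("pics/d.png",cv2.resize(s["img"][160:300,230:430],None,fx=4,fy=4,interpolation=cv2.INTER_CUBIC))
E
```

```text
[0.99270071 0.12060386 0.         0.        ] [ 9.92699349e-01  1.20615009e-01 -1.88884315e-05  1.50756377e-04] 2.375
[-1.49201940e-01  4.03985717e-01  1.69092334e+00 -4.44089210e-16
  1.04668360e+00 -1.61920194e+00] [-1.83209178e-01  6.53091516e-01  1.62378757e+00 -4.44089210e-16
  8.64713566e-01  4.20990822e-01]
5.9833 [-1.49339497e-01  4.96092875e-01  1.77763688e+00 -2.95554993e-05
  8.66402811e-01 -1.61918882e+00] [-0.50247771  0.0098267   0.64037498] [ 0.56896089 -0.01897061  0.12091745] 0.0003258782720261117
```

View pics/d.png

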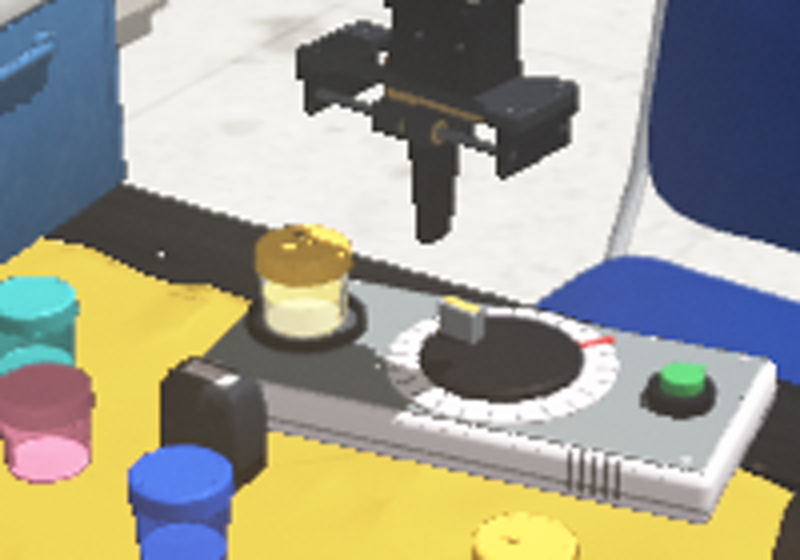

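The shut fingers are above the anticlockwise (robot-side) face of the lug at crop (435,240), with the lug at (460,320). I'll go down and approach until contact.

```bash
python3 - <<'E'
from h import *
phi=1.470
arm.move_l(pos(phi,.032,.066),max_speed=.12)
f0=arm.get_force();print(f0,arm.get_eef_pos())
for off in np.arange(.026,.0139,-.002):
    arm.move_l(pos(phi,off,.066),max_speed=.03)
    f=arm.get_force()-f0;print(round(off,3),f.round(2))
    if np.hypot(f[0],f[1])>1.0: break
print(arm.get_time())
s=cams.snapshot("scene");cv2.imwrite("pics/e.png",cv2.resize(s["img"][160:300,230:430],None,fx=4,fy=4,interpolation=cv2.INTER_CUBIC))
E
```

```text
[-0.8869827  -0.40564123  0.86042842] [ 0.5688289  -0.01885978  0.06659563]
0.026 [ 0.35  0.64 -0.69]
0.024 [ 1.28  0.77 -1.02]
7.2333
```

View pics/e.png

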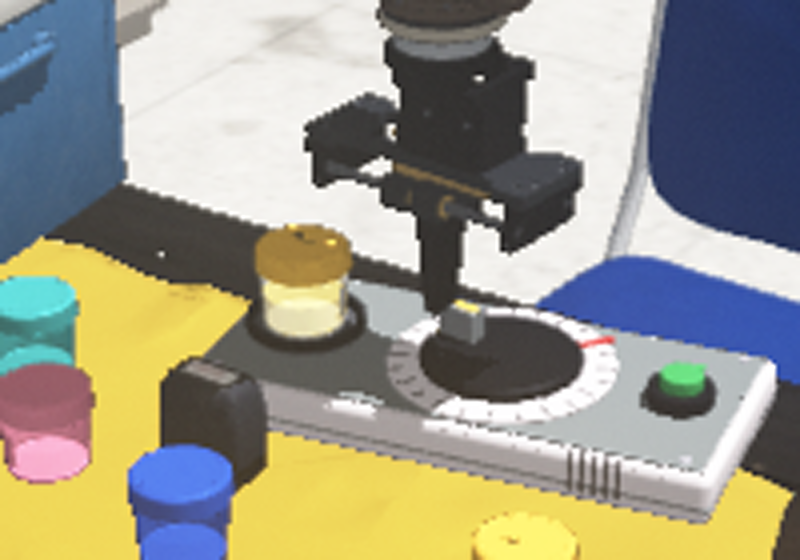

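```bash
python3 - <<'E'
from h import *
s=cams.snapshot("scene")
p=arm.get_eef_pos();print(p,arm.get_ee_rot())
for n,q in(("tip",p),("lug",[.6003,-.0221,.08]),("C",[*C,.057])): print(n,((proj(s,q)-[230,160])*4).round(0))
t=cams.snapshot("top");cv2.imwrite("pics/f.png",cv2.resize(t["img"][120:260,240:440],None,fx=4,fy=4,interpolation=cv2.INTER_CUBIC))
cv2.imwrite("pics/g.png",cv2.resize(s["img"][210:260,320:370],None,fx=12,fy=12,interpolation=cv2.INTER_CUBIC))
E
```

```text
[ 0.57634899 -0.01958259  0.06598959] [ 5.03591649e-02  9.98731171e-01  3.00924018e-06 -5.07617908e-05]
tip [440. 332.]
lug [463. 300.]
C [503. 346.]
```

View pics/f.png

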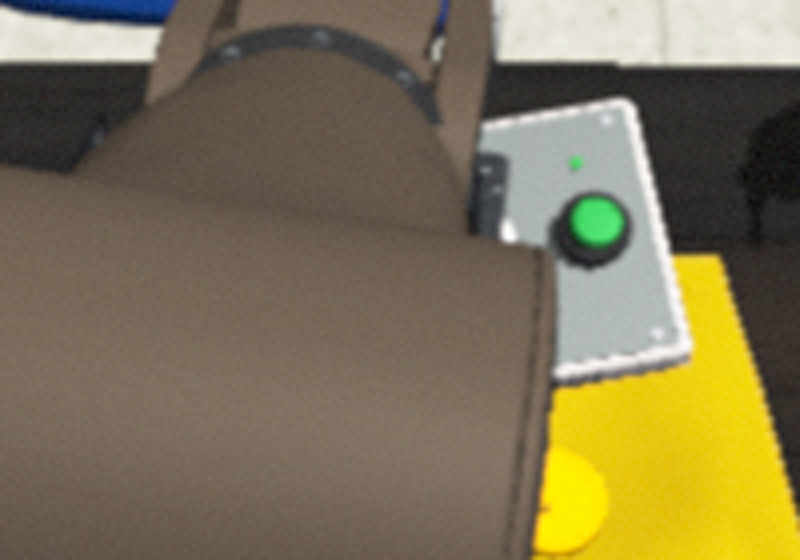

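View pics/g.png

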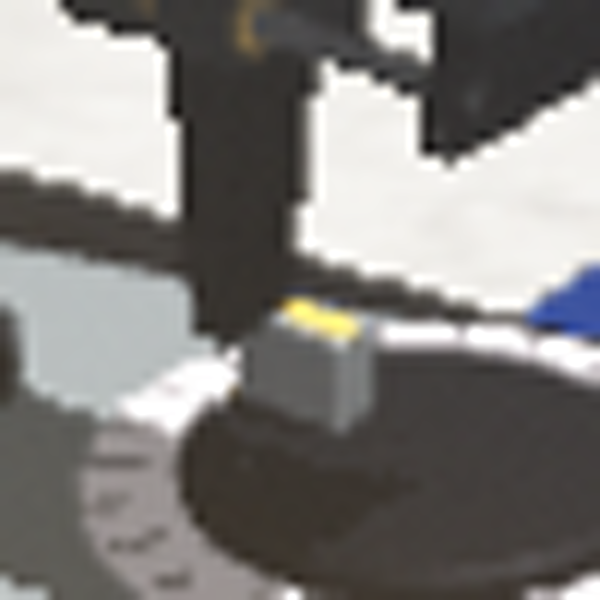

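```bash
python3 - <<'E'
from h import *
s=cams.snapshot("scene")
k=lambda q:((proj(s,q)-[230,160])*4).round(0)
print("d",k([.56896,-.01897,.12092]))
# lug face corners
for r in(.02,.05):
  for t in(.007,-.007):
    for z in(.057,.08): print(r,t,z,((proj(s,pos(1.47,t,z,r))-[320,210])*12).round(0))
print("scale edge far", k([*(C+.078*np.array([np.cos(1.47),np.sin(1.47)])),.048]))
# scene-camera consistency: lid, cup
E
```

```text
d [434. 263.]
0.02 0.007 0.057 [340. 421.]
0.02 0.007 0.08 [341. 332.]
0.02 -0.007 0.057 [378. 398.]
0.02 -0.007 0.08 [379. 309.]
0.05 0.007 0.057 [236. 381.]
0.05 0.007 0.08 [236. 292.]
0.05 -0.007 0.057 [274. 358.]
0.05 -0.007 0.08 [274. 270.]
scale edge far [413. 322.]
```

Close up, the finger hides the lug top's outer corner, so it is in front as planned. Its visible tip is about 10 mm higher than the TCP reading, at crop row 340 against a predicted 396. I'll go a little lower, guarding the force, and carry on to contact.

```bash
python3 - <<'E'
from h import *
phi=1.470
f0=arm.get_force()
for z in(.063,.0605):
    arm.move_l(pos(phi,.025,z),max_speed=.03);f=arm.get_force()-f0;print(z,f.round(2),arm.get_eef_pos()[2])
    if abs(f[2])>4: break
arm.sleep(.1);f0=arm.get_force()
for off in np.arange(.022,.0099,-.002):
    arm.move_l(pos(phi,off,z),max_speed=.03);arm.sleep(.05)
    f=arm.get_force()-f0;print(round(off,3),f.round(2))
    if -f[0]>1.0: break
print(arm.get_time())
s=cams.snapshot("scene");cv2.imwrite("pics/i.png",cv2.resize(s["img"][210:260,320:370],None,fx=12,fy=12,interpolation=cv2.INTER_CUBIC))
E
```

```text
0.063 [ 0.57  1.1  -0.08] 0.06278435763221013
0.0605 [ 0.22  0.11 -0.11] 0.06030856955778096
0.022 [ 0.8  -0.18 -0.39]
0.02 [ 0.38 -0.22 -0.83]
0.018 [-0.33 -0.35  0.13]
0.016 [ 0.62 -0.17 -0.7 ]
0.014 [-0.17 -0.21 -1.05]
0.012 [ 0.63 -0.24 -0.52]
0.01 [ 0.38 -0.81 -0.62]
10.1417
```

View pics/i.png

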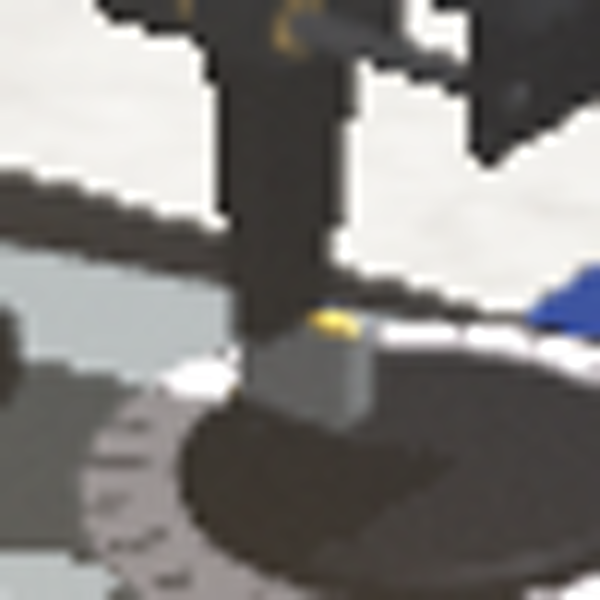

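The tip passed by with no contact, and the lug hasn't moved. The visible tip really does seem higher than the reported TCP. I'll back off and find the true tip height with a guarded touch on the dial face.

```bash
python3 - <<'E'
from h import *
phi=1.470
arm.move_l(pos(phi,.030,.0605),max_speed=.06)
arm.sleep(.2);f0=np.mean([(arm.sleep(.02),arm.get_force())[1] for _ in range(5)],0)
z=.0605
while z>.036:
    z-=.001
    arm.move_l(pos(phi,.030,z),max_speed=.02);f=arm.get_force()-f0;print(round(z,4),f.round(1),arm.get_eef_pos()[2].round(4))
    if abs(f[2])>3: break
print(arm.get_time())
s=cams.snapshot("scene");cv2.imwrite("pics/j.png",cv2.resize(s["img"][210:260,320:370],None,fx=12,fy=12,interpolation=cv2.INTER_CUBIC))
E
```

```text
0.0595 [0.2 0.2 0. ] 0.0594
0.0585 [-0.3 -0.  -0.6] 0.0584
0.0575 [-0.3  0.1  0.2] 0.0574
0.0565 [-0.8  0.3  0.4] 0.0564
0.0555 [ 0.7 -0.2  0.3] 0.0554
0.0545 [ 1.  -0.9  0.8] 0.0544
0.0535 [ 0.1 -0.5  0.5] 0.0534
0.0525 [ 0.6 -0.9 -0.6] 0.0524
0.0515 [-0.6 -0.3 -0.3] 0.0514
0.0505 [0.7 0.3 0.2] 0.0504
0.0495 [-0.5 -0.6  0.4] 0.0494
0.0485 [-0.5 -0.5 -0.4] 0.0484
0.0475 [ 0.4  0.  -0.5] 0.0474
0.0465 [ 0.2 -0.3 -0.2] 0.0464
0.0455 [-0.5  0.3  0.5] 0.0454
0.0445 [-1.  -0.4 -0.6] 0.0444
0.0435 [ 0.6  0.5 -0.6] 0.0434
0.0425 [-0.3  0.1 -0.5] 0.0424
0.0415 [-0.7 -0.2  0.3] 0.0414
0.0405 [0.1 0.2 0.1] 0.0404
0.0395 [ 0.3  0.2 -0.4] 0.0395
0.0385 [ 0.1  0.7 -0.2] 0.0384
0.0375 [ 0.7  0.1 -0.3] 0.0374
0.0365 [-0.1  0.2 -0.3] 0.0364
0.0355 [ 0.7 -0.6  5.1] 0.0359
17.2083
```

View pics/j.png

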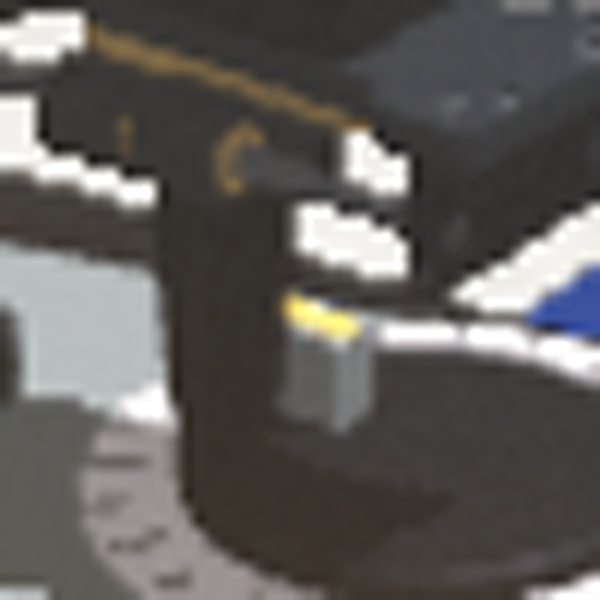

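The tip touches the dial (57 mm) at TCP z = 0.036, so the real tip is about 21 mm above the reported TCP. I'll use that offset from here on.

```bash
python3 - <<'E'
from h import *
phi=1.470;Z=.0415
arm.move_l(pos(phi,.030,Z),max_speed=.06)
f0=np.mean([(arm.sleep(.02),arm.get_force())[1] for _ in range(5)],0)
off=.030
while off>.008:
    off-=.002
    arm.move_l(pos(phi,off,Z),max_speed=.04);f=np.mean([arm.get_force() ,(arm.sleep(.02),arm.get_force())[1]],0)-f0;print(round(off,4),f.round(1))
    if -f[0]>1.2: break
print(arm.get_time(),arm.get_eef_pos())
s=cams.snapshot("scene");cv2.imwrite("pics/k.png",cv2.resize(s["img"][200:260,310:380],None,fx=8,fy=8,interpolation=cv2.INTER_CUBIC))
E
```

```text
0.028 [ 0.   0.1 -0.4]
0.026 [ 0.2  0.  -0.5]
0.024 [-0.4 -0.5 -0.3]
0.022 [-0.3  0.2  0.3]
0.02 [-0.6  0.6  0. ]
0.018 [-1.   1.1 -0.3]
0.016 [-1.1  1.4  0.1]
0.014 [-1.1  1.8 -0.4]
0.012 [-1.6  0.9 -0.7]
19.9917 [ 0.58859021 -0.02093059  0.04153147]
```

View pics/k.png

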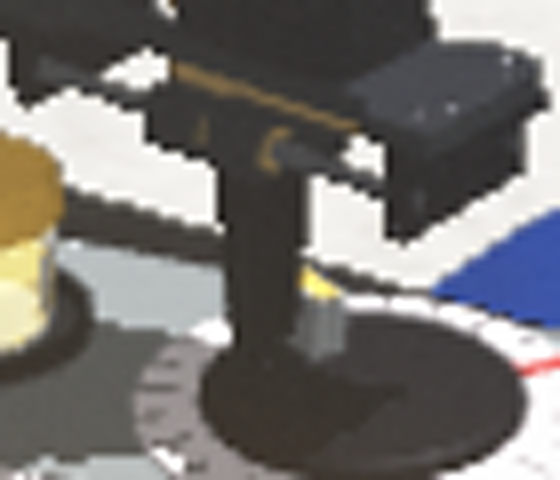

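```bash
python3 - <<'E'
from h import *
Z=.0415
f0=None
end=RED+.10
for phi in np.linspace(1.33,end,15):
    arm.move_l(pos(phi,.017,Z),max_speed=.04,attitude=quat(phi))
    f=arm.get_force();print(round(phi,3),f.round(1))
    if np.linalg.norm(f)>20: print("STOP");break
print(arm.get_time(),arm.get_eef_pos()-pos(phi,.017,Z))
# back off and look
arm.move_l(pos(phi,.026,Z),max_speed=.1)
arm.move_l(pos(phi,.026,.085),max_speed=.15)
t=cams.snapshot("top");cv2.imwrite("pics/l.png",cv2.resize(t["img"][120:260,240:440],None,fx=4,fy=4,interpolation=cv2.INTER_CUBIC))
s=cams.snapshot("scene");cv2.imwrite("pics/m.png",cv2.resize(s["img"][190:290,290:430],None,fx=5,fy=5,interpolation=cv2.INTER_CUBIC))
print(arm.get_time())
E
```

```text
1.33 [ 0.2 -0.4  0.3]
1.199 [-0.6 -0.4  0.9]
1.068 [-0.2 -0.1  0. ]
0.937 [0.4 0.4 0.4]
0.806 [-0.1  1.  -0.4]
0.675 [ 0.   0.5 -0. ]
0.544 [-0.4  0.2  0.2]
0.413 [-0.4  0.2  0.4]
0.282 [-0.2 -0.3 -0.6]
0.151 [ 0.3 -0.5 -0.8]
0.02 [-0.  -0.2  0.5]
-0.111 [-0.2  0.4  0.1]
-0.242 [-0.3  0.4 -0.6]
-0.373 [0.6 0.1 0.1]
-0.504 [1.4 0.  0.4]
24.3 [-1.06927709e-04  5.08198333e-05  2.35295826e-06]
25.0917
```

View pics/l.png

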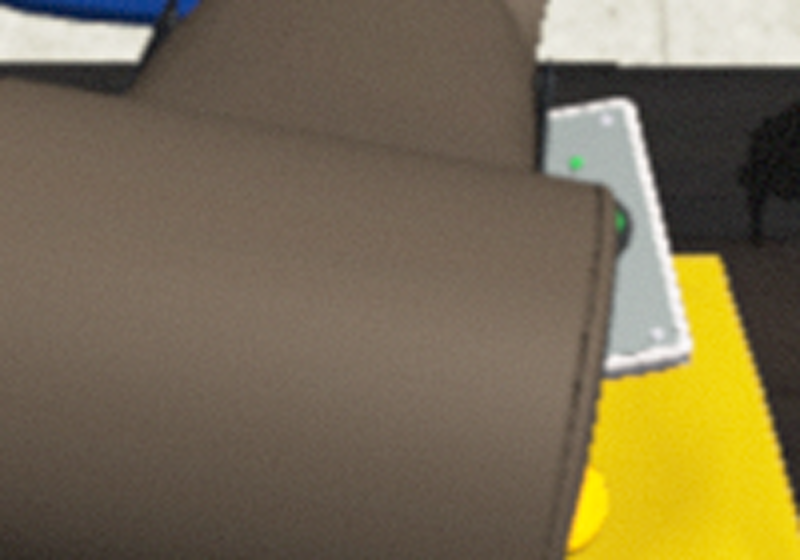

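View pics/m.png

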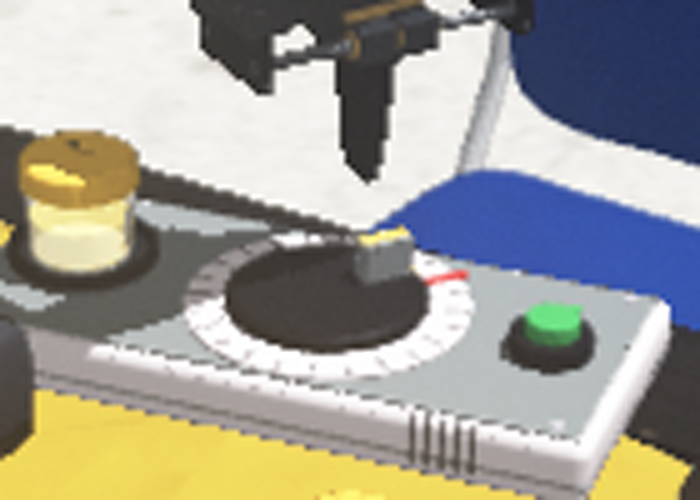

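```bash
cat >> h.py <<'E'
def scene_meas(img,box=(355,228,392,258)):
    s=img;x0,y0,x1,y1=box;H=hsv(s)[y0:y1,x0:x1].astype(int);h,S,V=H[...,0],H[...,1],H[...,2];o=(x0,y0)
    out=[]
    for nm,m,z in(("red",((h<8)|(h>172))&(S>80)&(V>90),.048),("yel",(h>16)&(h<38)&(S>70)&(V>80),.08)):
        for a,ct,p in comps(m,o,3):
            w=ray(s,ct,z)[:2]-C;out.append((nm,a,ct.round(1).tolist(),round(float(np.arctan2(w[1],w[0])),3),round(float(np.hypot(*w)),4)))
    return out
E
python3 - <<'E'
from h import *
s=cams.snapshot("scene")
for o in scene_meas(s): print(o)
a=dict(s);a["img"]=cv2.imread("pics/a_scene.png")
for o in scene_meas(a,(330,228,392,258)): print("first",o)
E
```

```text
('red', np.int32(14), [379.5, 244.9], -0.638, 0.07)
('yel', np.int32(17), [366.1, 236.7], -0.576, 0.0303)
first ('red', np.int32(12), [378.9, 244.9], -0.634, 0.0684)
first ('yel', np.int32(16), [344.9, 235.4], 1.557, 0.0354)
```

```bash
python3 - <<'E'
from h import *
Z=.0415;phi=RED+.10
arm.move_l(pos(phi,.026,Z),max_speed=.15)
for phi in (RED+.10,RED+.05,RED+.015):
    arm.move_l(pos(phi,.017,Z),max_speed=.06,attitude=quat(phi))
print(arm.get_force(),arm.get_eef_pos()-pos(phi,.017,Z))
arm.move_l(pos(phi,.026,Z),max_speed=.1)
arm.move_l(pos(phi,.026,.24),max_speed=.25)
q=arm.get_q();print(q);q[0]=-.85;arm.goto_joints(q)
t=cams.snapshot("top");cv2.imwrite("pics/n.png",cv2.resize(t["img"][135:245,240:425],None,fx=4.3,fy=4.3,interpolation=cv2.INTER_CUBIC));np.savez("n.npz",img=t["img"])
f,e,n=scale_fit(t,C);print(f,e,n)
r,y,g=masks(t)
for a,ct,p in r: print("red",a,angle_of(t,p,.048,C),angle_of(t,p,.048,f[:2])[1])
for a,ct,p in y:
  if a<100: print("yel",a,ct,angle_of(t,p,.08,C))
print(arm.get_time())
E
```

```text
[-0.03252307  1.26410319  0.17153271] [9.40563481e-05 8.04564149e-05 1.09574311e-04]
[-1.88050993e-01  4.78250510e-01  1.45420477e+00  1.32308396e-05
  1.21117582e+00  4.01176446e-01]
[ 0.59755593 -0.05918112  0.08049075] 0.0005962440155150434 49
29.1667
```

View pics/n.png

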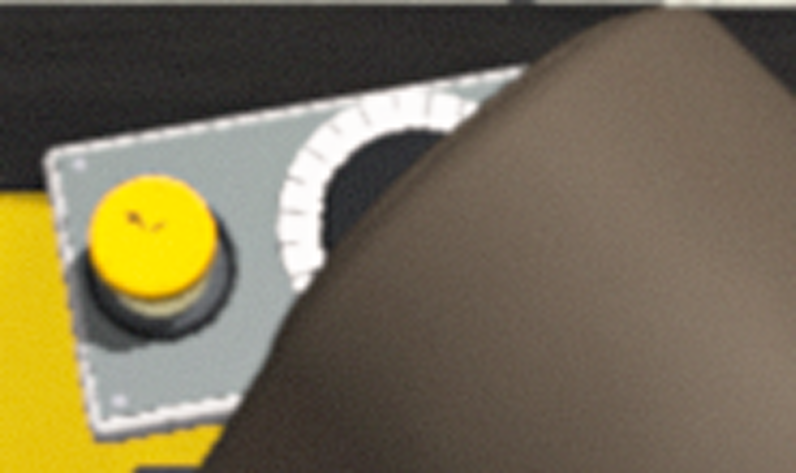

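The dial is still half covered by the arm, so I'll turn the base further.

```bash
python3 - <<'E'
from h import *
q=arm.get_q();q[0]=-1.3;arm.goto_joints(q)
t=cams.snapshot("top");cv2.imwrite("pics/o.png",cv2.resize(t["img"][148:228,300:420],None,fx=6.6,fy=6.6,interpolation=cv2.INTER_CUBIC));np.savez("n.npz",img=t["img"])
f,e,n=scale_fit(t,C);print(f,e,n)
r,y,g=masks(t)
for a,ct,p in r: print("red",a,angle_of(t,p,.048,C),angle_of(t,p,.048,f[:2])[1])
for a,ct,p in y:
  if a<100: print("yel",a,ct,angle_of(t,p,.08,C),p.min(0),p.max(0))
s=cams.snapshot("scene")
for o in scene_meas(s): print(o)
print(arm.get_time())
E
```

```text
[ 0.59675444 -0.05685883  0.07879038] 0.0005499015495873104 120
red 21 (array([ 0.65566892, -0.09782876]), np.float64(-0.60778640561841), np.float64(0.07176015304758344)) -0.6076410573347397
yel 48 [345.29166667 170.70833333] (array([ 0.62365579, -0.07505623]), np.float64(-0.595065835633781), np.float64(0.032478461959397374)) [341 166] [350 176]
('red', np.int32(13), [379.2, 244.9], -0.639, 0.0692)
('yel', np.int32(18), [366.7, 237.1], -0.654, 0.0309)
30.375
```

View pics/o.png

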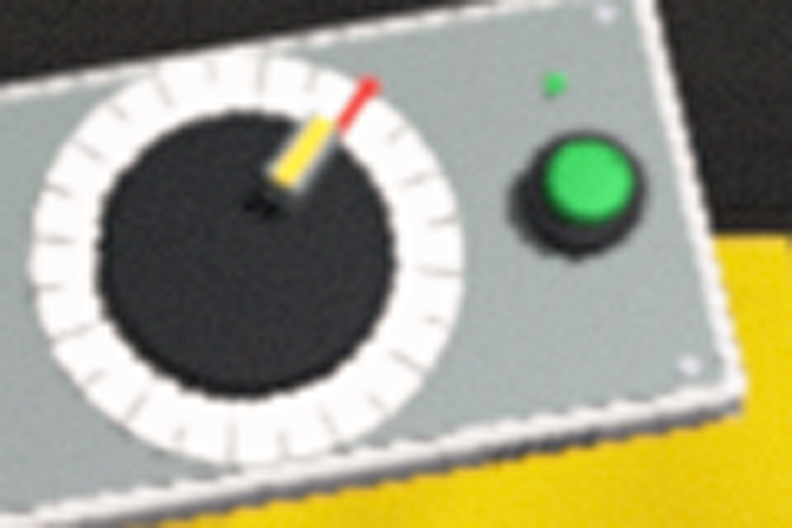

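```bash
python3 - <<'E'
from h import *
t=cams.snapshot("top")
a0=cv2.imread("pics/a_top.png")
for nm,im in(("first",a0),("now",t["img"])):
    B,G,R=[im[...,k].astype(float) for k in range(3)]
    sat_y=np.clip(np.minimum(R,G)-B-25,0,None); sat_r=np.clip(R-np.maximum(G,B)-25,0,None)
    sat_r=np.where(R-G>40,sat_r,0)
    yy,xx=np.mgrid[0:480,0:640]
    box=(slice(158,186),slice(310,362))
    for n2,w,z,bx in(("yel",sat_y,.08,(slice(164,186),slice(310,356))),("red",sat_r,.048,(slice(156,172),slice(345,362)))):
        ww=w[bx];P=np.array([ray(t,(x,y),z)[:2]-C for x,y in zip(xx[bx].ravel(),yy[bx].ravel())]);W=ww.ravel()
        k=W>0;P,W=P[k],W[k]
        m=(P*W[:,None]).sum(0)/W.sum();D=P-m;ev,V=np.linalg.eigh((D*W[:,None]).T@D/W.sum());d=V[:,1]*np.sign(V[:,1]@m)
        print(nm,n2,k.sum(),"ang",np.arctan2(m[1],m[0]).round(4),"r",np.hypot(*m).round(4),"dir",np.arctan2(d[1],d[0]).round(4),"len",np.sqrt(12*ev[1]).round(4))
E
```

```text
first yel 62 ang 1.4737 r 0.0354 dir 1.4816 len 0.0289
first red 36 ang -0.6046 r 0.0697 dir -0.6123 len 0.0279
now yel 55 ang -0.5937 r 0.0333 dir -0.6159 len 0.0275
now red 30 ang -0.6062 r 0.0722 dir -0.5855 len 0.0232
```

Intensity-weighted, the dial mark is at -0.594 to -0.616 rad and the red line at -0.605, so they agree within about 0.7°. Next, the button.

```bash
python3 - <<'E'
from h import *
B=[.6205,-.1796]
arm.move_pose([*B,.22],quat(RED))
arm.move_l([*B,.048],max_speed=.2)
arm.sleep(.1);f0=np.mean([(arm.sleep(.02),arm.get_force())[1] for _ in range(4)],0)
z=.042
while z>.026:
    arm.move_l([*B,z],max_speed=.04);f=arm.get_force()-f0;print(round(z,4),f.round(1),round(arm.get_eef_pos()[2],4))
    if f[2]>9: break
    z-=.001
arm.sleep(.15);print(arm.get_force()-f0,arm.get_eef_pos())
s=cams.snapshot("scene");cv2.imwrite("pics/p.png",cv2.resize(s["img"][190:290,310:450],None,fx=5,fy=5,interpolation=cv2.INTER_CUBIC))
print(arm.get_time())
E
```

```text
0.042 [ 2.1 -0.5  4. ] 0.0423
0.041 [ 3.  -1.1  4.8] 0.0413
0.04 [ 3.6 -1.5  4.7] 0.0401
0.039 [ 1.8 -1.2 10.2] 0.0399
[ 2.89153707 -0.66856771 11.18856926] [ 0.62088176 -0.17975578  0.03983489]
34.9
```

View pics/p.png

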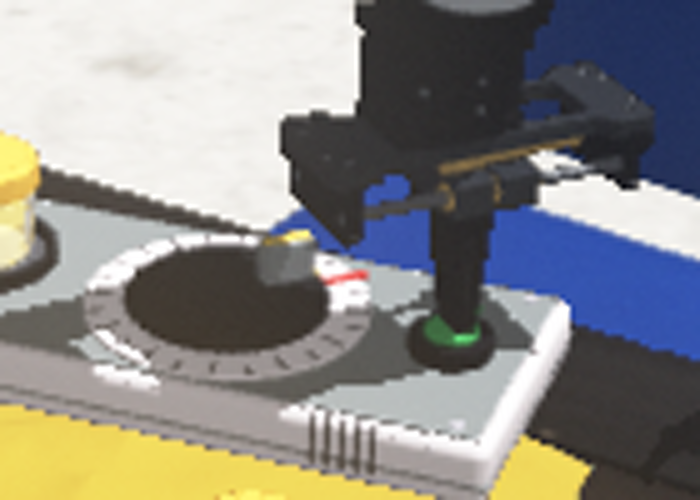

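The force rose gently to 4.7 N and then hit a hard stop at z = 0.0399, which is the bottom of travel. I'll press slightly more to be sure, then release, withdraw and check.

```bash
python3 - <<'E'
from h import *
B=[.6205,-.1796]
arm.move_l([*B,.0382],max_speed=.03);arm.sleep(.2);print(arm.get_force(),arm.get_eef_pos()[2])
arm.move_l([*B,.06],max_speed=.06)
arm.move_l([*B,.24],max_speed=.25)
q=arm.get_q();q[0]=-1.3;arm.goto_joints(q)
t=cams.snapshot("top");s=cams.snapshot("scene")
cv2.imwrite("pics/q.png",cv2.resize(t["img"][140:280,220:420],None,fx=4,fy=4,interpolation=cv2.INTER_CUBIC))
cv2.imwrite("pics/r.png",cv2.resize(s["img"][190:310,260:440],None,fx=4.3,fy=4.3,interpolation=cv2.INTER_CUBIC))
r,y,g=masks(t)
for a,ct,p in r: print("red",a,angle_of(t,p,.048,C)[1:])
for a,ct,p in y:
  if a<100: print("yel",a,angle_of(t,p,.08,C)[1:])
  elif a<900: print("cup",a,ct)
for a,ct,p in g: print("green",a,ct)
print(arm.get_time(),arm.get_force())
E
```

```text
[ 0.85841942 -0.17586486 16.35639685] 0.03969810874224735
red 21 (np.float64(-0.60778640561841), np.float64(0.07176015304758344))
yel 48 (np.float64(-0.595065835633781), np.float64(0.032478461959397374))
cup 760 [275.10394737 190.68684211]
green 4 [383.5 160.5]
green 138 [388.68115942 175.02173913]
38.8833 [-0.38368673  0.84765814  0.06939419]
```

View pics/q.png

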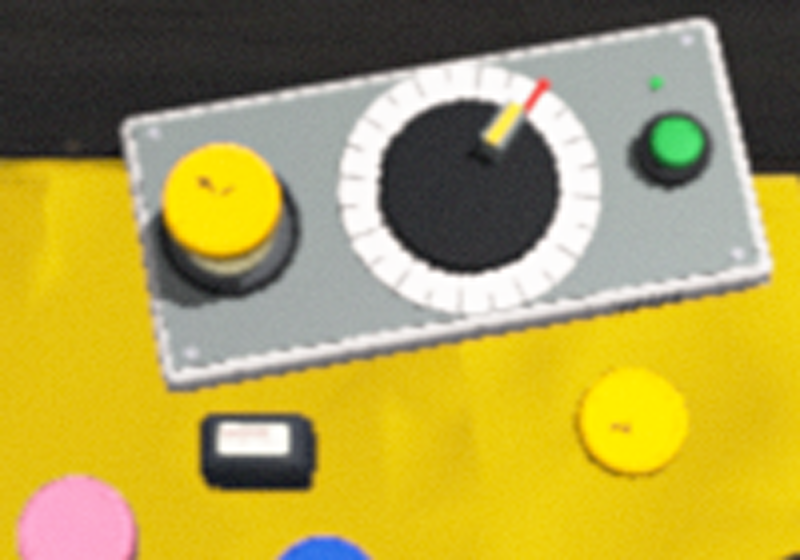

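View pics/r.png

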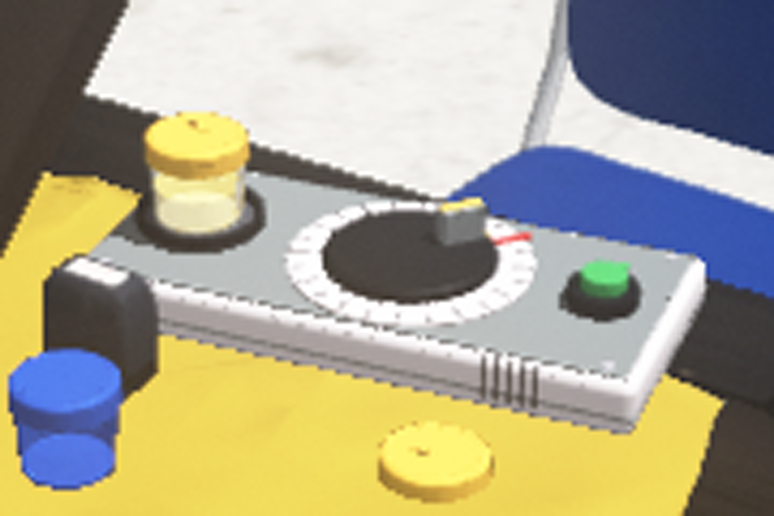

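The mark lines up with the red line, at crop (510,115) to (540,90). The button is back up at pixel (388.7,175), as at the start, and the cup, stamp and lid are where they were. I'm handing in the job.

```bash
python3 - <<'E'
from workcell import arm,job
job.close_job();print(arm.get_time())
E
```

```text
the job is handed in; nothing more can be done
the job is handed in; nothing more can be done
```

The dial is set to the red line and the start button was pressed and came back up. I handed the job in at about 39 s, inside the 48 s limit, with the robot touching nothing.

**Dial:** I kept the fingers shut and pushed the lug's anticlockwise face round clockwise by about 119°, then backed off. The last top view put the mark at -0.595 rad and the red line at -0.608, about 0.7° apart. An intensity-weighted check before the press gave -0.594 to -0.616 for the mark.

**Button:** It met a hard stop at full travel, where I pressed to about 16 N. Afterwards the picture showed it back at its starting position.

**Surroundings:** The cup, the stamp and the loose lid look unmoved. I did not check the timer, the marker or the open cup individually in the last pictures.

**Disagreements:**
- **Finger height:** The real fingertips were about 21 mm above the reported TCP. My first approach therefore passed over the lug without touching it. I found the true height with a light (5 N) touch on the dial face.
- **Scene camera:** Its dial and line angles were 0.03 to 0.09 rad off the top camera's. I relied on the top view; the scene view, taken on its own, also showed the mark and line aligned within about 1°.
- **Lug radius:** The final top view put the lug at 32.5 mm instead of 35 mm, which leaves about 1 to 2° of uncertainty in the dial angle.

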